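# Roll the mandrel bar into the V-block and up to its stop

## Task

Without gripping or lifting it, gently roll the loose round aluminium bar along the shelf by pushing its side, up the ramp of the V-block and into the V, so that it lies along the groove. Then push the bar's free end with a fingertip to slide it along the groove until its other end rests against the stop plate. Leave the bar there untouched, and do not disturb anything else.

Things in the scene. Friction and masses are not known exactly. Their poses are not given: they have to be found in the camera images.
- bar_center (a point): Centre of the loose bar: polished aluminium cylinder, 32 mm diameter, 130 mm long, about 0.3 kg, slippery (friction 0.35), x along the bar. It starts lying on the shelf on the V-block's +y or -y side, 120 to 165 mm from the groove line, within 0.12 rad of parallel to it, its +x end 10 to 22 mm short of the stop plate's plane. Rolls easily, with slight rolling resistance.
- vblock: Dark steel V-block fixed to the shelf. Origin on the shelf under the groove line; x along the groove to the stop plate, y across, z up. Same on both sides: a 15 degree ramp rises from the shelf at |y| = 62 mm to a crest 12 mm high at |y| = 17 mm, then a 30 degree flank falls to the groove line, 2 mm above the shelf. Ramps and groove run from x = -70 to +40 mm; the -x end is open.
- v_seat (a point): Where the bar's centre is once it lies in the V against the stop: (-25, 0, 20.5) mm in the V-block's frame (same axes); the bar then overhangs the open -x end by 20 mm. The upright bright steel stop plate at the V-block's +x end is 12 mm thick, 70 mm wide, 34 mm high, with its face 65 mm beyond this point along x.
- deflector: Bystander: loose yellow rubber exhaust deflector, a winged tee 100 x 45 mm, 38 mm high; it lies on the side of the V-block opposite to the bar. Origin at the centre of its underside.
- canister: Bystander: clear polycarbonate canister with a grey screw lid and a black mouthpiece inside, 83 mm diameter, 103 mm high, standing beyond the V-block's stop. Origin at the centre of its underside.
- dish: Bystander: low white dish with black O-rings, 88 mm diameter, 12 mm high, beyond the V-block's stop. Origin at the centre of its underside.
- spanner: Bystander: flat stainless spanner with rounded ends, 164 mm long, 34 mm wide, 8 mm high, on the left of the shelf, lying along its x axis. Origin at its centre, underside.
- case: Bystander: turquoise plastic second-stage case, a round body 76 mm in diameter with short stubs, 45 mm high, on the right of the shelf. Origin at the centre of its underside.
- grease: Bystander: small grease jar, 48 mm diameter, 40 mm high, behind the stop plate. Origin at the centre of its underside.
Not all that is in view belongs to the job. Several things look just like the part that bears bar_center: the one meant starts farthest from the robot's base.

How it is judged:
By the outcome, as a careful person would: the job done as asked, in the order asked, and still so for the second after the job is handed in, with the robot touching nothing.
It also fails if it takes over 50 s, if anything falls off the work surface, if the arm or the gripper's body presses on something with over 40 N, if the wrist force passes 120 N, or if a joint passes its speed limit or range.

## Robot

A 7-joint arm with a two-finger parallel gripper is mounted at the origin on the work surface. World frame = base frame: x ahead of the robot, y to its left, z up, the work surface at z = 0. Lengths are in mm, angles in rad, forces in N, time in s.
With the tool pointing down it reaches from about 400 to 875 mm from the base axis. Payload 4.4 kg.
Tool frame: the origin (TCP) lies at the very end of the fingers, on their centre line; the grasp point (between the pads) lies 19 mm behind it; z points along the fingers, y is the line along which they close (so a half turn about z gives the same grasp; the last joint's range is limited). The gripper opens to 85 mm and grips with 20 to 120 N. Pads are 22 mm wide; open, the fingers measure 114 mm over their backs; the gripper's body (76 mm by 85 mm) begins 54 mm behind the grasp point. The pads swing forward as they close: fully open they stand 13 mm farther back than shut.
Start: joints at [-1.274, 0.628, 0.038, 1.517, -0.027, 0.996, -0.02], TCP at [230.658, 607.713, 231.313] pointing down, gripper open.
Joint ranges: [-3.06, 3.06], [-0.37, 2.12], [-1.25, 1.32], [0.18, 2.47], [-1.1, 4.24], [0.23, 1.98], [-2.94, 2.94]. Speed limits (rad/s): [2.57, 2.57, 3.14, 3.14, 3.14, 3.14, 3.14].

## Interface

Orientations are given as [roll, pitch, yaw] about the fixed x, y, z axes, in that order (R = Rz(yaw) Ry(pitch) Rx(roll)).
In Python, from cell import ctrl gives the robot as it stands.
- The arm moves only by the tool step_arm, never from a script. Its argument "series" is a list that holds one entry, the list of rows, each a list of 7 numbers: the turn, a rotation vector about the tool's x, y, z as a fraction of full scale, then the shift along the tool's x, y, z as a fraction of full scale, then the closure, from 0 (fully open) to 1 (shut). In form: [[[ax, ay, az, tx, ty, tz, gripper], ...]]. A call has 1 to 12 rows; each row shifts and turns the commanded pose from where the row before left it, along the tool's axes as they then stand; what a row does not reach is not made up. Full scale, the value 1, is 150 mm for a shift and 45 degrees for a turn. A row lasts 1/10 s, in which the tool goes at most 50 mm and 8.59 degrees, less where a joint would pass 70% of its speed; a pose out of reach is approached as far as the arm can. A call with a number of a shift or a turn outside -1 to 1 is refused whole. A call with a gripper value outside its range is refused whole. The fingers move at their own pace and stop on an object; the grip force is fixed at half the most. Time passes only in rows, so rows that do not move let the fingers close. It gives the time, the measured TCP pose, the force, the opening and the grip force at its end, in the units of the state.
- ctrl.read_state(): the state, without advancing time (a new reading comes with each control period).
- ctrl.get_image(name): name is "scene" or "side" or "wrist"; returns a dict with "img" (420x560x3 uint8, red, green, blue), "fx", "fy", "cx", "cy" (pixels), "R" (3x3) and "t" (3): a world point X has camera coordinates R X + t. Camera axes: x right, y down, z forward; pixel columns grow to the right and rows downward; lengths in mm; the calibration is good to about 2 mm. A picture is of the moment at which its call begins. There is no depth.
- ctrl.finish_job(): hands the job in; it is judged then, once.
Trained networks look in a picture, given as the dict that the camera call returned (one of the last four; its "shot" number tells which), for a name from the list of things; names that differ only in an ending like _2 or _b are one class to them, and where a whole thing is asked for, a point or a joint stands for the part that bears it (a point fixed in the world has none). Each returns a list of dicts, best first, with "score" (0 to 1); they miss things now and then, are a little off and sometimes report something else, mostly with a low value. They report only what shows in the picture. A call takes as long as a camera call. They do not tell look-alikes from the thing itself.
- ctrl.recognise(picture, thing): "centre" ([column, row] in pixels, amid what is visible of it).
The state is a dict: "clock": time; "qpos": joint angles; "qd": joint speeds; "tau": joint torques, N m; "eef_pos": TCP position; "tool_rot": TCP orientation; "force": force on the tool from outside, world axes, zero at the start; "torque": the same for the moment, N m; "width": finger opening in mm; "gripper_force": force on a finger pad.
Only numpy, scipy, OpenCV 4.12 (cv2) and the standard library are available. Lean on these libraries where they do the work, as an engineer would, in place of code of your own. Each camera call takes 0.05 s, during which the arm holds its last target. There are 200 camera calls.

## Working session

There is one attempt and no reset: what is moved stays moved. The work goes in short steps, Python scripts to look and compute and a tool call to move; the robot and the scene stay as the last step left them, time stands still between calls to the robot, and variables do not carry over. Pictures are saved under pics/ and viewed, at most 10 in all, crops included, and the job is handed in when it is done.

Besides the shell and the picture viewer there is one more tool, called after "Call:" by a JSON object that holds its "name" and its "arguments". step_arm: Moves the arm, as the interface text tells. Shift numbers are shares of 150 mm and turn numbers shares of 45 degrees, none past 1 either way. Its arguments: {"type":"object","properties":{"series":{"type":"array","items":{"type":"array","items":{"type":"array","items":{"type":"number","minimum":-1,"maximum":1}}}}},"required":["series"]}

```bash
mkdir -p pics
cat > h.py <<'E'
import numpy as np, cv2
from cell import ctrl
def ray(p,uv):
    d=np.array([(uv[0]-p["cx"])/p["fx"],(uv[1]-p["cy"])/p["fy"],1.]); R=np.array(p["R"]); t=np.array(p["t"])
    return -R.T@t, R.T@d
def at_z(p,uv,z):
    o,d=ray(p,uv); return o+d*(z-o[2])/d[2]
def proj(p,X):
    c=np.array(p["R"])@np.array(X,float)+np.array(p["t"]); return np.array([p["fx"]*c[0]/c[2]+p["cx"],p["fy"]*c[1]/c[2]+p["cy"]])
def save(p,n,crop=None,s=1):
    im=p["img"][:,:,::-1]
    if crop: im=im[crop[1]:crop[3],crop[0]:crop[2]]
    cv2.imwrite("pics/"+n,cv2.resize(im,None,fx=s,fy=s,interpolation=cv2.INTER_CUBIC))
E
python3 - <<'E'
from h import *
s=ctrl.read_state();print(s["clock"],s["eef_pos"],s["tool_rot"],s["force"])
for n in ["scene","side"]:
    p=ctrl.get_image(n); save(p,n+"0.png",s=1.4)
    print(n,"cam at",np.round(ray(p,(280,210))[0]))
    for th,z in [("bar_center",16),("vblock",6),("deflector",19),("canister",50),("dish",6),("spanner",4),("case",22),("grease",20)]:
        for r in ctrl.recognise(p,th)[:4]: print(th,round(r["score"],2),np.round(r["centre"]),np.round(at_z(p,r["centre"],z)))
E
```

```text
0.0 [230.4379683  607.1250094  230.37905397] [-3.13971932e+00  2.22156591e-05  2.77876853e+00] [ 1.8930391   0.16144615 -0.61029092]
scene cam at [1428.   48.  906.]
bar_center 0.89 [410. 163.] [293. 381.  16.]
bar_center 0.84 [359. 182.] [395. 221.  16.]
bar_center 0.69 [349. 228.] [581. 186.  16.]
bar_center 0.65 [273. 174.] [386. -32.  16.]
vblock 0.58 [288. 235.] [613.  29.   6.]
deflector 0.64 [242. 220.] [583. -96.  19.]
canister 0.98 [328. 269.] [751. 129.  50.]
dish 0.79 [256. 275.] [751. -41.   6.]
spanner 0.6 [440. 222.] [522. 434.   4.]
case 0.74 [134. 195.] [ 523. -406.   22.]
grease 0.92 [292. 272.] [744.  46.  20.]
side cam at [  39. -799. 1026.]
bar_center 0.91 [203. 185.] [391. 235.  16.]
bar_center 0.8 [254. 177.] [555. 178.  16.]
bar_center 0.73 [156. 170.] [287. 393.  16.]
bar_center 0.62 [240. 242.] [376. -45.  16.]
vblock 0.89 [293. 196.] [619.  39.   6.]
deflector 0.88 [308. 223.] [585. -96.  19.]
deflector 0.65 [256. 171.] [573. 194.  19.]
canister 0.89 [314. 156.] [763. 125.  50.]
dish 0.82 [341. 193.] [760. -38.   6.]
dish 0.42 [321. 178.] [746.  55.   6.]
spanner 0.64 [211. 140.] [528. 452.   4.]
case 0.76 [357. 305.] [ 525. -399.   22.]
grease 0.5 [321. 178.] [739.  46.  20.]
```

View pics/scene0.png

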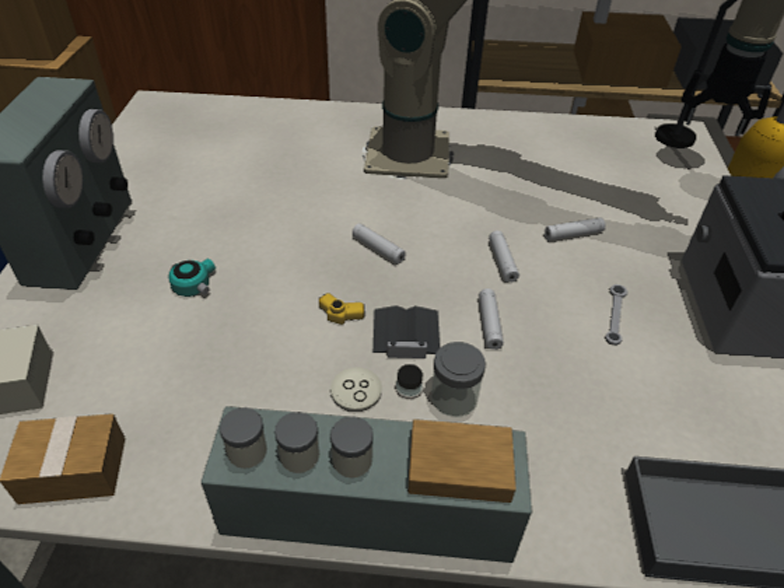

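View pics/side0.png

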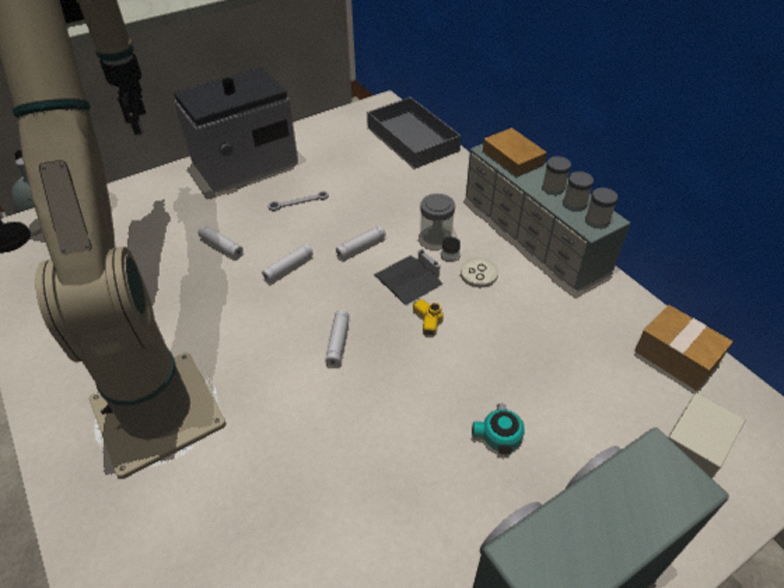

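The first two pictures show four look-alike bars (scene pixels, unscaled):
- (410,163), world (290,387)
- (359,182), world (393,228)
- (273,174), world (381,-38)
- (349,228), world (568,182)

The farthest from the base is (349,228). It lies on the V-block's +y side, and the deflector is on the other side, which fits the description. Next is one close crop to check it.

Run:
```python
from h import *
p=ctrl.get_image("scene"); q=ctrl.get_image("side")
a=cv2.resize(p["img"][195:275,235:375],None,fx=5,fy=5,interpolation=cv2.INTER_CUBIC)[:,:,::-1]
cv2.imwrite("pics/c1.png",a)
b=cv2.resize(q["img"][140:220,210:350],None,fx=5,fy=5,interpolation=cv2.INTER_CUBIC)[:,:,::-1]
cv2.imwrite("pics/c2.png",b)
```

```text
(no output)
```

View pics/c1.png

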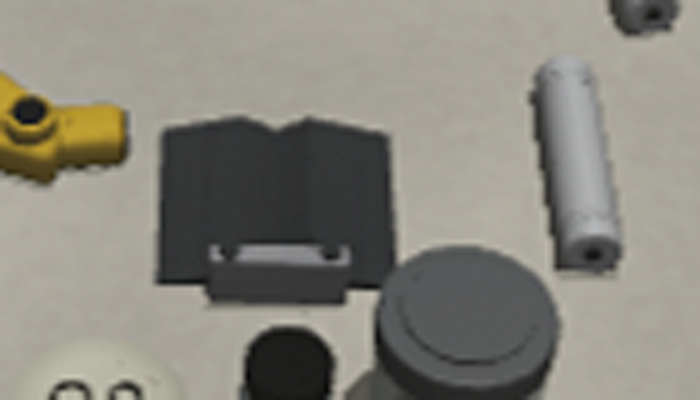

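View pics/c2.png

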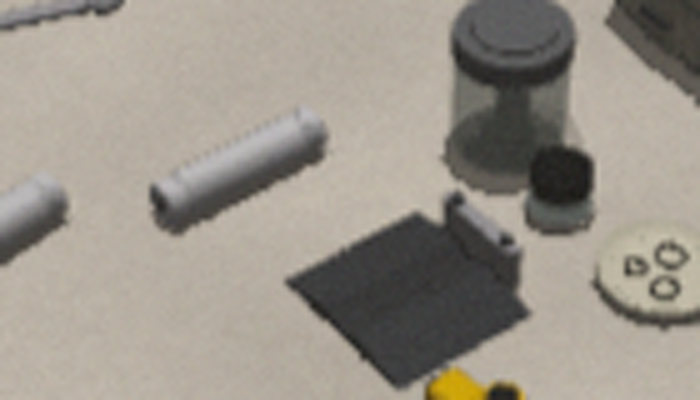

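The crops confirm a single bar beside the V-block. In c1 its +x end face is at about (592,253); in c2 its -x end face is at about (163,204). The V-block corners are clear in both, so I'll fit poses.

```bash
cat > fit.py <<'E'
from h import *
from scipy.optimize import least_squares
p=ctrl.get_image("scene"); q=ctrl.get_image("side")
s=lambda o,u:np.array(o)+(np.array(u)+.5)/5-.5
P=[(p,(-70,-62,0),(162,131)),(p,(-70,62,0),(390,134)),(p,(40,-62,0),(155,285)),(p,(40,62,0),(398,290)),
 (p,(-70,0,2),(276,131)),(p,(-70,17,12),(308,118)),(p,(-70,-17,12),(240,118)),
 (q,(-70,62,0),(287,280)),(q,(40,62,0),(417,212)),(q,(-70,-62,0),(400,388)),(q,(40,-62,0),(530,315))]
off=lambda c:(235,195) if c is p else (210,140)
def f(v):
    c,n=np.cos(v[2]),np.sin(v[2]); r=[]
    for cam,X,u in P: r+=list(proj(cam,(v[0]+c*X[0]-n*X[1],v[1]+n*X[0]+c*X[1],X[2]))-s(off(cam),u))
    return r
r=least_squares(f,[613,29,0]); print("V",r.x,np.round(np.reshape(r.fun,(-1,2)),1).tolist())
V=r.x
e1=at_z(p,s((235,195),(592,253)),16); e0=at_z(q,s((210,140),(163,204)),16)
print(e0,e1,np.linalg.norm(e1-e0))
# mask-based bar fit in both images
def outline(v):
    a=np.arange(0,2*np.pi,.2); C=np.cos(v[2]);N=np.sin(v[2])
    return [(v[0]+C*x-N*16*np.cos(t),v[1]+N*x+C*16*np.cos(t),16+16*np.sin(t)) for x in(-65,65) for t in a]
ms=[]
for cam,roi in((p,(338,203,362,252)),(q,(238,158,278,188))):
    im=cam["img"].astype(int); x0,y0,x1,y1=roi
    sub=cam["img"][y0:y1,x0:x1]; lab=cv2.cvtColor(sub,cv2.COLOR_RGB2LAB).astype(int)
    m=np.zeros(im.shape[:2]); m[y0:y1,x0:x1]=(lab[:,:,2]<131)
    print("mask",m.sum()); ms.append((cam,m))
def g(v):
    r=[]
    for cam,m in ms:
        h=cv2.convexHull(np.array([proj(cam,X)*8+4 for X in outline(v)],np.float32)).astype(int)
        k=np.zeros((420*8,560*8),np.uint8); cv2.fillConvexPoly(k,h,255); k=cv2.resize(k,(560,420),interpolation=cv2.INTER_AREA)/255.
        r.append(np.abs(k-m).sum())
    return sum(r)
from scipy.optimize import minimize
d=e1-e0;v0=[*(e0+e1)[:2]/2,np.arctan2(d[1],d[0])]
m=minimize(g,v0,method="Nelder-Mead",options=dict(initial_simplex=np.array(v0)+np.array([[0,0,0],[6,0,0],[0,6,0],[0,0,.06]]),maxiter=60))
print("bar",v0,g(v0),m.x,m.fun)
for b in(v0,m.x):
    c,n=np.cos(V[2]),np.sin(V[2]);D=np.array(b[:2])-V[:2]; print("bar in V",c*D[0]+n*D[1],-n*D[0]+c*D[1],b[2]-V[2])
E
python3 fit.py
```

```text
V [6.26185609e+02 3.44986779e+01 7.17979362e-02] [[-0.2, -0.5], [-0.0, -0.1], [0.1, -0.1], [0.4, -0.0], [-0.1, -0.5], [-0.0, -0.4], [1.0, -0.6], [0.2, -0.1], [0.4, -0.4], [0.6, 0.4], [1.3, -0.2]]
[511.27593315 184.53467196  16.        ] [641.11490505 194.72387882  16.        ] 130.23816091991034
mask 547.0
mask 330.0
bar [np.float64(576.1954191028585), np.float64(189.62927538876627), np.float64(0.07831521706041744)] 126.36078431372549 [5.75631079e+02 1.88489841e+02 8.19802251e-02] 112.07450980392157
bar in V -38.732907036460475 158.31703409678622 0.006517280850708462
bar in V -39.377531922418086 157.22101911447206 0.010182288910682888
```

The fit is consistent: length is 130 mm, the bar's +x end is 14 mm short of the stop plane and y_V = 158. In V frame the bar is at (-39,158), yaw +0.01. I'll push with the half-open fingers spread along the bar: tool x along V y, tool y along V x.

Call:
{"name": "step_arm", "arguments": {"series": [[[0,0,0.161,0,0,0,0.5],[0,0,0.161,0,0,0,0.5],[0,0,0.161,0,0,0,0.5],[0,0,0.161,0,0,0,0.5],[0,0,0.161,0,0,0,0.5],[0,0,0.161,0,0,0,0.5],[0,0,0.161,0,0,0,0.5],[0,0,0.161,0,0,0,0.5],[0,0,0.161,0,0,0,0.5],[0,0,0,-0.1,0.08,0,0.5],[0,0,0,-0.2,0.16,0,0.5],[0,0,0,-0.2,0.16,0,0.5]]]}}

```text
clock: 2.3
eef_pos: [296.9, 535.3, 231.2]
tool_rot: [3.141, 0.001, 1.645]
force: [1.4, -0.1, -0.4]
width: 42.5
gripper_force: 0.0
```

Call:
{"name": "step_arm", "arguments": {"series": [[[0,0,0,-0.2,0.16,0,0.5],[0,0,0,-0.2,0.16,0,0.5],[0,0,0,-0.2,0.16,0,0.5],[0,0,0,-0.2,0.16,0,0.5],[0,0,0,-0.2,0.16,0.1,0.5],[0,0,0,-0.2,0.16,0.1,0.5],[0,0,0,-0.2,0.16,0.1,0.5],[0,0,0,-0.2,0.16,0.2,0.5],[0,0,0,-0.2,0.16,0.2,0.5],[0,0,0,-0.2,0.16,0.1,0.5],[0,0,0,0,0,0.1,0.5],[0,0,0,0,0,0,0.5]]]}}

```text
clock: 3.5
eef_pos: [555.4, 251.2, 94.5]
tool_rot: [-3.138, 0.002, 1.639]
force: [-0.0, 0.3, -0.5]
width: 42.9
gripper_force: 0.0
```

```bash
cat >> h.py <<'E'
V=np.array([626.19,34.5,0.0718])
def toV(X):
    c,n=np.cos(V[2]),np.sin(V[2]);D=np.array(X[:2])-V[:2]; return np.array([c*D[0]+n*D[1],-n*D[0]+c*D[1],X[2]])
def fromV(X):
    c,n=np.cos(V[2]),np.sin(V[2]); return np.array([V[0]+c*X[0]-n*X[1],V[1]+n*X[0]+c*X[1],X[2]])
def st():
    s=ctrl.read_state(); F=s["force"]; c,n=np.cos(V[2]),np.sin(V[2])
    print(s["clock"],"V",np.round(toV(s["eef_pos"]),1),"rot",np.round(s["tool_rot"],3),"w",s["width"],"Fv",np.round([c*F[0]+n*F[1],-n*F[0]+c*F[1],F[2]],2)); return s
E
python3 -c "
from h import *
st()"
```

```text
3.5 V [-55.  221.3  94.5] rot [-3.138e+00  2.000e-03  1.639e+00] w 42.8923156330346 Fv [ 0.    0.33 -0.46]
```

Call:
{"name": "step_arm", "arguments": {"series": [[[0,0,0,0,0.053,0.13,0.5],[0,0,0,0,0.053,0.13,0.5],[0,0,0,0,0,0.13,0.5],[0,0,0,0,0,0.1,0.5],[0,0,0,0,0,0.04,0.5],[0,0,0,0,0,0,0.5]]]}}

```text
clock: 4.1
eef_pos: [571.1, 256.0, 16.5]
tool_rot: [-3.14, 0.0, 1.642]
force: [-0.1, -0.1, 0.4]
width: 42.9
gripper_force: 0.0
```

```bash
python3 -c "
from h import *
st()
p=ctrl.get_image('side'); q=ctrl.get_image('scene')
a=cv2.resize(p['img'][130:210,210:310],None,fx=4,fy=4,interpolation=cv2.INTER_CUBIC)
b=cv2.resize(q['img'][175:255,300:400],None,fx=4,fy=4,interpolation=cv2.INTER_CUBIC)
cv2.imwrite('pics/d.png',np.hstack([a,b])[:,:,::-1])
"
```

```text
4.1 V [-39.  224.9  16.5] rot [-3.14   0.     1.642] w 42.8504134241695 Fv [-0.12 -0.1   0.42]
```

View pics/d.png

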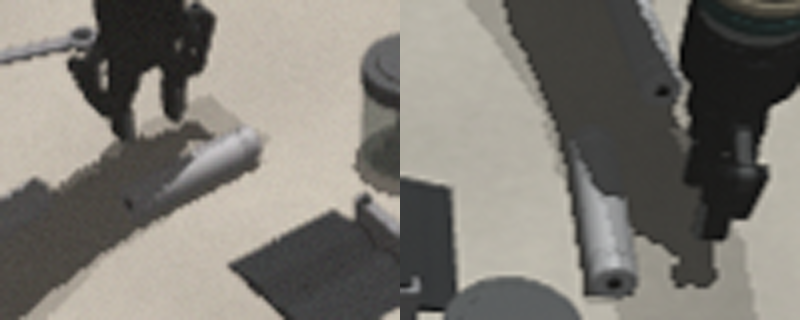

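The picture shows the bar untouched and the fingertips hovering beside it: side tips at about (240.5,164) and (253,160), scene front tip at about (378,235). Next I'll check the true tip height.

```bash
python3 -c "
from h import *
p=ctrl.get_image('side'); q=ctrl.get_image('scene')
for z in (10,16,22,28): print(z,[np.round(proj(p,fromV((-39+d,225,z))),1) for d in(-27,27)],np.round(proj(q,fromV((-39+27,225,z))),1))
"
```

```text
10 [array([240.7, 166.7]), array([253.5, 160.6])] [376.6 236.1]
16 [array([240.6, 165.4]), array([253.4, 159.3])] [377.  234.5]
22 [array([240.5, 164.1]), array([253.3, 158. ])] [377.4 232.9]
28 [array([240.4, 162.8]), array([253.2, 156.6])] [377.8 231.4]
```

Tips are at about z 15, as wanted. Now I'll approach and roll slowly.

Call:
{"name": "step_arm", "arguments": {"series": [[[0,0,0,-0.06,0,0.02,0.5],[0,0,0,-0.06,0,0,0.5],[0,0,0,-0.04,0,0,0.5],[0,0,0,-0.02,0,0,0.5],[0,0,0,-0.01,0,0,0.5],[0,0,0,-0.01,0,0,0.5],[0,0,0,-0.01,0,0,0.5],[0,0,0,-0.01,0,0,0.5],[0,0,0,-0.01,0,0,0.5],[0,0,0,-0.01,0,0,0.5],[0,0,0,-0.01,0,0,0.5],[0,0,0,-0.01,0,0,0.5]]]}}

```text
clock: 5.5
eef_pos: [574.7, 216.8, 13.8]
tool_rot: [3.142, -0.0, 1.641]
force: [-0.5, 1.0, 0.1]
width: 42.4
gripper_force: 0.2
```

Call:
{"name": "step_arm", "arguments": {"series": [[[0,0,0,-0.015,0,0,0.5],[0,0,0,-0.018,0,0,0.5],[0,0,0,-0.02,0,0,0.5],[0,0,0,-0.02,0,0,0.5],[0,0,0,-0.02,0,0,0.5],[0,0,0,-0.02,0,0,0.5],[0,0,0,-0.02,0,0,0.5],[0,0,0,-0.02,0,0,0.5],[0,0,0,-0.02,0,0,0.5],[0,0,0,-0.02,0,0,0.5],[0,0,0,-0.02,0,0,0.5],[0,0,0,-0.02,0,0,0.5]]]}}

```text
clock: 6.7
eef_pos: [577.2, 181.7, 13.8]
tool_rot: [3.142, -0.0, 1.641]
force: [-0.3, 0.5, -0.0]
width: 42.3
gripper_force: 0.2
```

```bash
python3 -c "
from h import *
st()
p=ctrl.get_image('side'); q=ctrl.get_image('scene')
for c in (p,q):
  for r in ctrl.recognise(c,'bar_center')[:4]: print(round(r['score'],2),np.round(toV(at_z(c,r['centre'],18))))
a=cv2.resize(p['img'][130:230,220:320],None,fx=4,fy=4,interpolation=cv2.INTER_CUBIC)
b=cv2.resize(q['img'][175:275,275:375],None,fx=4,fy=4,interpolation=cv2.INTER_CUBIC)
cv2.imwrite('pics/e.png',np.hstack([a,b])[:,:,::-1])
"
```

```text
6.7 V [-38.3 150.3  13.8] rot [ 3.142 -0.     1.641] w 42.26099914448848 Fv [-0.24  0.51 -0.03]
0.92 [-54. 124.  18.]
0.86 [-252.  -66.   18.]
0.81 [-219.  234.   18.]
0.66 [-308.  370.   18.]
0.72 [-240.  -52.   18.]
0.69 [-300.  376.   18.]
```

View pics/e.png

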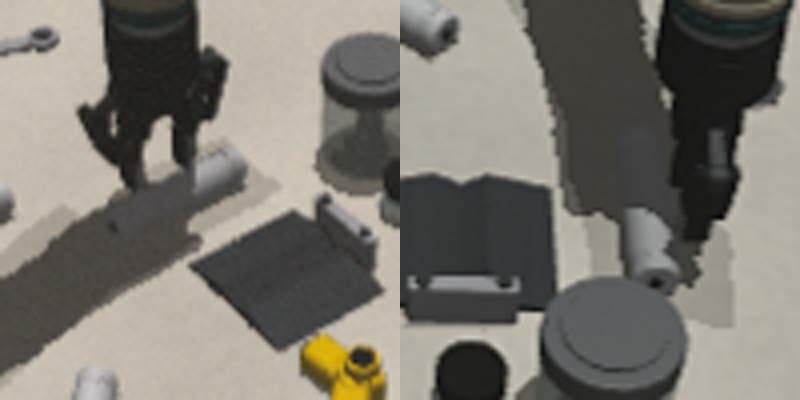

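The bar rolls parallel ahead of both fingers, with y_V around 123 and its -x end at side pixel (248,187). I'll continue to the ramp.

Call:
{"name": "step_arm", "arguments": {"series": [[[0,0,0,-0.015,0,0,0.5],[0,0,0,-0.02,0,0,0.5],[0,0,0,-0.02,0,0,0.5],[0,0,0,-0.02,0,0,0.5],[0,0,0,-0.02,0,0,0.5],[0,0,0,-0.02,0,0,0.5],[0,0,0,-0.02,0,0,0.5],[0,0,0,-0.02,0,0,0.5],[0,0,0,-0.02,0,0,0.5],[0,0,0,-0.02,0,0,0.5],[0,0,0,-0.02,0,0,0.5],[0,0,0,-0.02,0,0,0.5]]]}}

```text
clock: 8.1
eef_pos: [579.6, 146.5, 13.8]
tool_rot: [-3.142, -0.0, 1.641]
force: [-0.5, 0.8, 0.3]
width: 42.6
gripper_force: 0.2
```

Call:
{"name": "step_arm", "arguments": {"series": [[[0,0,0,-0.02,0,0,0.5],[0,0,0,-0.02,0,0,0.5],[0,0,0,-0.02,0,0,0.5],[0,0,0,-0.02,0,0,0.5],[0,0,0,-0.015,0,0,0.5],[0,0,0,-0.015,0,0,0.5],[0,0,0,-0.015,0,0,0.5],[0,0,0,-0.015,0,0,0.5],[0,0,0,-0.015,0,0,0.5],[0,0,0,-0.015,0,0,0.5],[0,0,0,-0.015,0,0,0.5],[0,0,0,-0.015,0,0,0.5]]]}}

```text
clock: 9.3
eef_pos: [581.6, 121.2, 14.6]
tool_rot: [3.141, -0.005, 1.643]
force: [-2.2, 10.7, 9.5]
width: 43.1
gripper_force: 6.3
```

```bash
python3 -c "
from h import *
st()
p=ctrl.get_image('side')
for r in ctrl.recognise(p,'bar_center')[:2]: print(round(r['score'],2),np.round(toV(at_z(p,r['centre'],24))))
"
```

```text
9.3 V [-38.2  89.7  14.6] rot [ 3.141 -0.005  1.643] w 43.058732613067846 Fv [-1.39 10.82  9.46]
0.7 [-45.  52.  24.]
0.67 [-309.  358.   24.]
```

The bar reached the foot of the ramp, and the sticky vertical fingers start to wedge (11 N across, 9.5 N up on the finger). I'll back off, tilt the tips under the bar by 25°, lower them and try again.

Call:
{"name": "step_arm", "arguments": {"series": [[[0,0,0,0.03,0,0,0.5],[0,0,0,0.05,0,0,0.5],[0,0,0,0.06,0,0,0.5],[0,-0.185,0,0,0,0,0.5],[0,-0.185,0,0,0,0,0.5],[0,-0.185,0,0,0,0,0.5],[0,0,0,0.016,0,0.033,0.5],[0,0,0,0,0,0,0.5],[0,0,0,0,0,0,0.5]]]}}

```text
clock: 10.3
eef_pos: [580.1, 136.3, 8.5]
tool_rot: [-3.141, 0.437, 1.639]
force: [0.1, -0.7, -0.1]
width: 42.8
gripper_force: 0.0
```

```bash
python3 -c "
from h import *
st()
p=ctrl.get_image('side'); q=ctrl.get_image('scene')
a=cv2.resize(p['img'][130:230,220:320],None,fx=4,fy=4,interpolation=cv2.INTER_CUBIC)
b=cv2.resize(q['img'][175:275,275:375],None,fx=4,fy=4,interpolation=cv2.INTER_CUBIC)
cv2.imwrite('pics/f.png',np.hstack([a,b])[:,:,::-1])
for y in (60,65,70,80): print(y,np.round(proj(p,fromV((-104,y,16))),1),np.round(proj(q,fromV((26,y,16))),1))
"
```

```text
10.3 V [-38.6 104.9   8.5] rot [-3.141  0.437  1.639] w 42.811375164965064 Fv [ 0.01 -0.71 -0.13]
60 [258.9 196.8] [314.  244.2]
65 [258. 196.] [316.  244.3]
70 [257.1 195.1] [317.9 244.3]
80 [255.4 193.4] [321.9 244.4]
```

View pics/f.png

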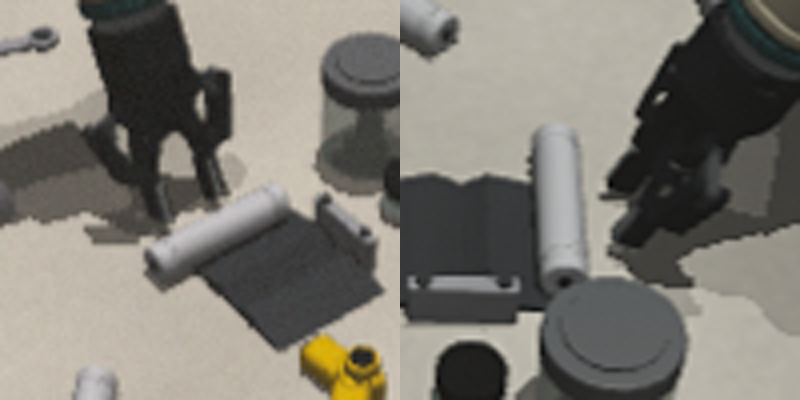

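The bar lies parallel at the ramp foot: its -x end is at side (258.7,195.5), so y≈64, and x is unchanged. The tilted tips sit behind it. I'll push up the ramp.

Call:
{"name": "step_arm", "arguments": {"series": [[[0,0,0,-0.024,0,0.011,0.5],[0,0,0,-0.024,0,0.011,0.5],[0,0,0,-0.012,0,0.0056,0.5],[0,0,0,-0.012,0,0.0056,0.5],[0,0,0,-0.012,0,0.0056,0.5],[0,0,0,-0.013,0,0.004,0.5],[0,0,0,-0.013,0,0.004,0.5],[0,0,0,-0.013,0,0.004,0.5],[0,0,0,-0.013,0,0.004,0.5],[0,0,0,-0.013,0,0.004,0.5]]]}}

```text
clock: 11.4
eef_pos: [582.0, 118.0, 9.6]
tool_rot: [3.141, 0.431, 1.643]
force: [-3.4, 10.0, 6.7]
width: 42.6
gripper_force: 5.2
```

```bash
python3 -c "
from h import *
st()"
```

```text
11.4 V [-38.1  86.5   9.6] rot [3.141 0.431 1.643] w 42.55343252784095 Fv [-2.63 10.2   6.72]
```

The contact is still at the bar's equator because the tips are too high. Back off, set a ~20° tilt, and lower close to the shelf.

Call:
{"name": "step_arm", "arguments": {"series": [[[0,0,0,0.036,0,-0.017,0.5],[0,0,0,0.048,0,-0.022,0.5],[0,0.111,0,0.036,0,-0.017,0.5],[0,0,0,0.009,0,0.025,0.5],[0,0,0,0,0,0,0.5],[0,0,0,0,0,0,0.5]]]}}

```text
clock: 12.0
eef_pos: [580.1, 133.9, 5.2]
tool_rot: [-3.14, 0.35, 1.641]
force: [0.3, 0.7, -0.6]
width: 43.2
gripper_force: 0.0
```

Call:
{"name": "step_arm", "arguments": {"series": [[[0,0,0,0.002,0,0.006,0.5],[0,0,0,0,0,0,0.5]]]}}

```text
clock: 12.2
eef_pos: [580.2, 134.1, 4.3]
tool_rot: [-3.141, 0.349, 1.642]
force: [1.4, 0.2, -0.2]
width: 42.3
gripper_force: 0.0
```

Call:
{"name": "step_arm", "arguments": {"series": [[[0,0,0,0.002,0,0.006,0.5],[0,0,0,0,0,0,0.5]]]}}

```text
clock: 12.4
eef_pos: [580.4, 133.8, 3.7]
tool_rot: [-3.141, 0.349, 1.641]
force: [0.6, -0.6, 0.4]
width: 42.6
gripper_force: 0.0
```

Call:
{"name": "step_arm", "arguments": {"series": [[[0,0,0,0.002,0,0.006,0.5],[0,0,0,0,0,0,0.5]]]}}

```text
clock: 12.6
eef_pos: [580.4, 133.7, 2.8]
tool_rot: [-3.141, 0.349, 1.641]
force: [-0.4, -0.1, 0.1]
width: 42.5
gripper_force: 0.0
```

Call:
{"name": "step_arm", "arguments": {"series": [[[0,0,0,0.002,0,0.006,0.5],[0,0,0,0,0,0,0.5]]]}}

```text
clock: 12.8
eef_pos: [580.5, 133.6, 1.9]
tool_rot: [-3.141, 0.349, 1.641]
force: [0.2, 0.4, -0.2]
width: 42.6
gripper_force: 0.0
```

Call:
{"name": "step_arm", "arguments": {"series": [[[0,0,0,0.002,0,0.006,0.5],[0,0,0,0,0,0,0.5]]]}}

```text
clock: 13.0
eef_pos: [580.6, 133.6, 1.1]
tool_rot: [3.141, 0.349, 1.641]
force: [-0.6, 0.5, -0.1]
width: 42.5
gripper_force: 0.3
```

Call:
{"name": "step_arm", "arguments": {"series": [[[0,0,0,0.002,0,0.006,0.5],[0,0,0,0,0,0,0.5]]]}}

```text
clock: 13.2
eef_pos: [580.7, 133.6, 0.8]
tool_rot: [3.141, 0.349, 1.641]
force: [-1.6, 0.8, 6.2]
width: 42.7
gripper_force: 3.0
```

Call:
{"name": "step_arm", "arguments": {"series": [[[0,0,0,0.002,0,0.006,0.5],[0,0,0,0,0,0,0.5]]]}}

```text
clock: 13.4
eef_pos: [580.7, 133.6, 0.6]
tool_rot: [3.141, 0.349, 1.64]
force: [-1.7, 1.6, 11.8]
width: 42.7
gripper_force: 6.0
```

Call:
{"name": "step_arm", "arguments": {"series": [[[0,0,0,-0.007,0,-0.019,0.5],[0,0,0,-0.0188,0,0.0068,0.5],[0,0,0,-0.0188,0,0.0068,0.5],[0,0,0,-0.0125,0,0.0046,0.5],[0,0,0,-0.0125,0,0.0046,0.5],[0,0,0,-0.0125,0,0.0046,0.5],[0,0,0,-0.0125,0,0.0046,0.5],[0,0,0,-0.013,0,0.0033,0.5],[0,0,0,-0.013,0,0.0033,0.5],[0,0,0,-0.013,0,0.0033,0.5]]]}}

```text
clock: 14.4
eef_pos: [582.2, 114.4, 2.7]
tool_rot: [3.141, 0.348, 1.642]
force: [0.5, 2.9, 0.6]
width: 42.4
gripper_force: 1.2
```

```bash
python3 -c "
from h import *
st()"
```

```text
14.4 V [-38.2  82.8   2.7] rot [3.141 0.348 1.642] w 42.41972499600722 Fv [0.73 2.84 0.56]
```

Low force now (2.9 N) and it is climbing. Continue.

Call:
{"name": "step_arm", "arguments": {"series": [[[0,0,0,-0.013,0,0.0027,0.5],[0,0,0,-0.013,0,0.0027,0.5],[0,0,0,-0.013,0,0.0027,0.5],[0,0,0,-0.013,0,0.0027,0.5],[0,0,0,-0.013,0,0.0027,0.5],[0,0,0,-0.013,0,0.0027,0.5],[0,0,0,-0.013,0,0.0027,0.5],[0,0,0,-0.013,0,0.0027,0.5],[0,0,0,-0.013,0,0.0027,0.5],[0,0,0,-0.013,0,0.0027,0.5],[0,0,0,-0.013,0,0.0027,0.5],[0,0,0,-0.013,0,0.0027,0.5]]]}}

```text
clock: 15.6
eef_pos: [583.6, 89.8, 6.2]
tool_rot: [-3.142, 0.349, 1.641]
force: [0.6, 2.5, -0.7]
width: 42.6
gripper_force: 1.2
```

```bash
python3 -c "
from h import *
st()
p=ctrl.get_image('side'); q=ctrl.get_image('scene')
a=cv2.resize(p['img'][130:230,220:320],None,fx=4,fy=4,interpolation=cv2.INTER_CUBIC)
b=cv2.resize(q['img'][175:275,275:375],None,fx=4,fy=4,interpolation=cv2.INTER_CUBIC)
cv2.imwrite('pics/g.png',np.hstack([a,b])[:,:,::-1])
for y in (30,35,40,45): print(y,np.round(proj(p,fromV((-104,y,16.6+(62-y)*.268)))-[220,130],1)*4,np.round(proj(q,fromV((26,y,16.6+(62-y)*.268)))-[275,175],1)*4+[400,0])
"
```

```text
15.6 V [-38.5  58.3   6.2] rot [-3.142  0.349  1.641] w 42.644469686901864 Fv [ 0.83  2.48 -0.73]
30 [176.4 280.4] [509.6 266.4]
35 [172.8 278. ] [517.2 268. ]
40 [169.6 275.6] [525.2 269.6]
45 [166.  273.2] [532.8 271.2]
```

View pics/g.png

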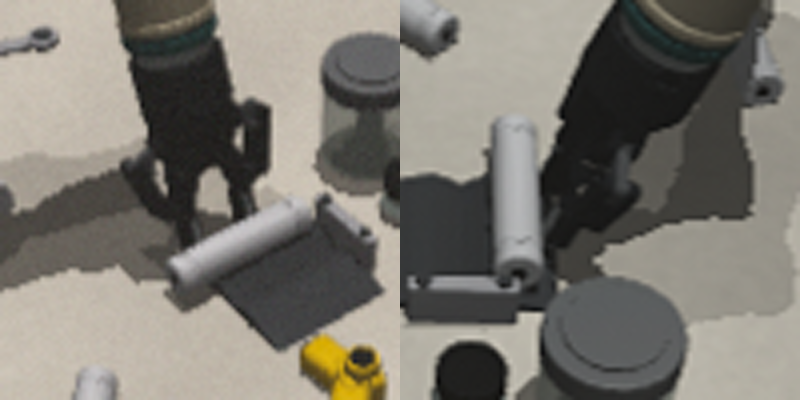

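The bar is well up the ramp at y≈36, parallel, with its +x end face at crop pixel (519,271). I'll push more slowly over the crest.

Call:
{"name": "step_arm", "arguments": {"series": [[[0,0,0,-0.01,0,0.0015,0.5],[0,0,0,-0.01,0,0.0015,0.5],[0,0,0,-0.01,0,0.0015,0.5],[0,0,0,-0.01,0,0.0015,0.5],[0,0,0,-0.01,0,0.0015,0.5],[0,0,0,-0.01,0,0.0015,0.5],[0,0,0,-0.01,0,0.0015,0.5],[0,0,0,-0.01,0,0.0015,0.5],[0,0,0,-0.007,0,0.001,0.5],[0,0,0,-0.007,0,0.001,0.5],[0,0,0,-0.007,0,0.001,0.5],[0,0,0,-0.007,0,0.001,0.5]]]}}

```text
clock: 16.9
eef_pos: [584.6, 73.6, 9.5]
tool_rot: [-3.141, 0.349, 1.641]
force: [0.4, 1.7, -0.4]
width: 43.1
gripper_force: 0.6
```

```bash
cat > look.py <<'E'
from h import *
st()
p=ctrl.get_image('side'); q=ctrl.get_image('scene')
for c in (p,q):
  for r in ctrl.recognise(c,'bar_center')[:5]: print(c is p, round(r['score'],2),np.round(toV(at_z(c,r['centre'],22)),1))
E
python3 look.py
```

```text
16.9 V [-38.6  42.    9.5] rot [-3.141  0.349  1.641] w 43.065328718876636 Fv [ 0.55  1.64 -0.41]
True 0.96 [-218.8  212.    22. ]
True 0.68 [-317.   369.8   22. ]
True 0.62 [-253.1  -66.6   22. ]
True 0.56 [-47.7  21.8  22. ]
False 0.73 [-243.2  -48.9   22. ]
False 0.72 [-178.1  208.3   22. ]
False 0.68 [-301.8  368.4   22. ]
False 0.57 [-45.5  22.4  22. ]
```

Call:
{"name": "step_arm", "arguments": {"series": [[[0,0,0,-0.007,0,0.0015,0.5],[0,0,0,-0.007,0,0.0015,0.5],[0,0,0,-0.007,0,0.0015,0.5],[0,0,0,-0.007,0,0.0015,0.5],[0,0,0,-0.007,0,0.0015,0.5],[0,0,0,-0.007,0,0.0015,0.5],[0,0,0,-0.007,0,0.0015,0.5],[0,0,0,-0.007,0,0.0015,0.5],[0,0,0,0,0,0,0.5]]]}}

```text
clock: 18.0
eef_pos: [585.3, 65.3, 10.7]
tool_rot: [-3.142, 0.349, 1.64]
force: [0.2, 0.2, 0.4]
width: 42.7
gripper_force: 0.0
```

```bash
python3 look.py
```

```text
18.0 V [-38.6  33.6  10.7] rot [-3.142  0.349  1.64 ] w 42.73863491979672 Fv [0.18 0.24 0.41]
True 0.84 [-312.1  362.9   22. ]
True 0.78 [-230.3  209.9   22. ]
True 0.62 [-256.4  -68.3   22. ]
True 0.55 [-47.3   0.4  22. ]
False 0.85 [-37.7   4.1  22. ]
False 0.83 [-203.7  206.    22. ]
False 0.81 [-297.6  370.6   22. ]
False 0.59 [-232.5  -44.3   22. ]
```

The bar is in the V (y≈0–4) and off the fingers. Now retreat, level, close, and go around to the free end.

Call:
{"name": "step_arm", "arguments": {"series": [[[0,0,0,0.06,0,-0.022,0.5],[0,0,0,0.12,0,-0.044,0.5],[0,0,0,-0.068,0,-0.188,0.5],[0,0,0,-0.068,0,-0.188,0.5],[0,0,0,-0.068,0,-0.188,0.5],[0,0.148,0,0,0,0,1],[0,0.148,0,0,0,0,1],[0,0.148,0,0,-0.1,0,1],[0,0,0,-0.1,-0.15,0,1],[0,0,0,-0.1,-0.15,0,1],[0,0,0,-0.1,-0.15,0,1],[0,0,0,-0.1,-0.15,0,1]]]}}

```text
clock: 19.4
eef_pos: [482.3, 28.4, 100.9]
tool_rot: [3.141, -0.001, 1.643]
force: [0.4, 0.1, -0.5]
width: 0.0
gripper_force: 0.0
```

```bash
python3 look.py; python3 -c "
from h import *
p=ctrl.get_image('side'); q=ctrl.get_image('scene')
a=cv2.resize(p['img'][130:230,220:320],None,fx=4,fy=4,interpolation=cv2.INTER_CUBIC)
b=cv2.resize(q['img'][175:275,245:345],None,fx=4,fy=4,interpolation=cv2.INTER_CUBIC)
cv2.imwrite('pics/i.png',np.hstack([a,b])[:,:,::-1])
for x in (-110,-105,-100,-95): print(x,np.round(proj(p,fromV((x,0,20.5)))-[220,130],1)*4,np.round(proj(q,fromV((x+130,0,20.5)))-[245,175],1)*4+[400,0])
"
```

```text
19.4 V [-143.9    4.2  100.9] rot [ 3.141e+00 -1.000e-03  1.643e+00] w 0.015929692247010515 Fv [ 0.38  0.08 -0.49]
True 0.92 [-224.6  208.    22. ]
True 0.91 [-42.9  -8.6  22. ]
True 0.87 [-312.   368.6   22. ]
True 0.64 [-251.9  -65.2   22. ]
False 0.85 [-296.   366.4   22. ]
False 0.83 [-212.7  199.6   22. ]
False 0.67 [-44.5   1.   22. ]
False 0.66 [-231.8  -53.7   22. ]
-110 [192.8 309.6] [581.6 263.2]
-105 [197.6 306.8] [581.6 269.2]
-100 [202.8 304. ] [581.6 275.2]
-95 [208.  301.2] [581.6 281.2]
```

View pics/i.png

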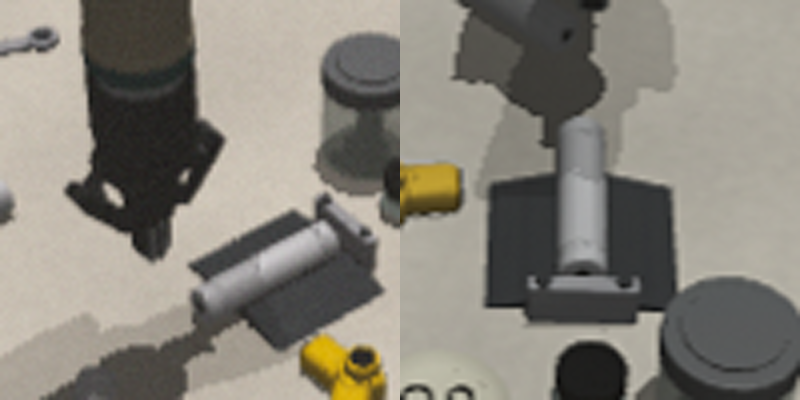

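The bar lies along the groove, with its -x end at crop (202,302) (x≈-102), and there is a gap to the stop. I'll descend behind the free end.

Call:
{"name": "step_arm", "arguments": {"series": [[[0,0,0,-0.014,0,0.15,1],[0,0,0,-0.014,0,0.15,1],[0,0,0,0,0,0.15,1],[0,0,0,0,0,0.12,1],[0,0,0,0,0.05,0,1],[0,0,0,0,0.04,0,1],[0,0,0,0,0.02,0,1],[0,0,0,0,0.01,0,1],[0,0,0,0,0.01,0,1],[0,0,0,0,0.01,0,1],[0,0,0,0,0,0,1]]]}}

```text
clock: 20.8
eef_pos: [504.2, 24.5, 15.4]
tool_rot: [3.141, -0.0, 1.641]
force: [-0.4, 0.5, 0.5]
width: 0.1
gripper_force: 0.0
```

```bash
python3 -c "
from h import *
st()"
```

```text
20.8 V [-122.4   -1.2   15.4] rot [ 3.141 -0.     1.641] w 0.08017982283363648 Fv [-0.38  0.56  0.5 ]
```

Call:
{"name": "step_arm", "arguments": {"series": [[[0,0,0,0.007,0.007,0,1],[0,0,0,0,0.007,0,1],[0,0,0,0,0.007,0,1],[0,0,0,0,0.007,0,1],[0,0,0,0,0.007,0,1],[0,0,0,0,0.007,0,1],[0,0,0,0,0.007,0,1],[0,0,0,0,0.007,0,1],[0,0,0,0,0.007,0,1],[0,0,0,0,0.007,0,1],[0,0,0,0,0.007,0,1],[0,0,0,0,0.007,0,1]]]}}

```text
clock: 22.0
eef_pos: [516.9, 26.4, 15.1]
tool_rot: [3.141, 0.0, 1.641]
force: [-1.5, -0.1, -0.9]
width: 0.1
gripper_force: 0.9
```

Call:
{"name": "step_arm", "arguments": {"series": [[[0,0,0,0,0.007,0,1],[0,0,0,0,0.007,0,1],[0,0,0,0,0.007,0,1],[0,0,0,0,0.007,0,1]]]}}

```text
clock: 22.4
eef_pos: [520.7, 26.7, 15.1]
tool_rot: [-3.141, -0.0, 1.641]
force: [-3.5, -0.7, -0.7]
width: 0.0
gripper_force: 1.9
```

Call:
{"name": "step_arm", "arguments": {"series": [[[0,0,0,0,0.007,0,1],[0,0,0,0,0.007,0,1],[0,0,0,0,0.007,0,1]]]}}

```text
clock: 22.7
eef_pos: [520.7, 26.7, 15.0]
tool_rot: [-3.136, -0.001, 1.641]
force: [-9.3, -1.1, 6.8]
width: 0.2
gripper_force: 4.6
```

```bash
python3 look.py
```

```text
22.7 V [-105.8   -0.2   15. ] rot [-3.136e+00 -1.000e-03  1.641e+00] w 0.15741331847223763 Fv [-9.35 -0.41  6.76]
True 0.76 [-30.1  -2.   22. ]
True 0.72 [-259.8  -67.6   22. ]
True 0.55 [-223.9  211.7   22. ]
True 0.52 [-315.2  362.    22. ]
False 0.79 [-249.6  -50.8   22. ]
False 0.77 [-28.9   0.8  22. ]
False 0.73 [-209.2  200.1   22. ]
False 0.69 [-295.5  367.2   22. ]
False 0.25 [32.6 -4.7 22. ]
```

Hard stop: TCP x = -105.8, so the bar end is at about -90 as expected. Back off along -x, then lift clear.

Call:
{"name": "step_arm", "arguments": {"series": [[[0,0,0,0,-0.01,0,1],[0,0,0,0,-0.02,0,1],[0,0,0,0,-0.05,0,1],[0,0,0,0,-0.15,0,1],[0,0,0,0,0,-0.2,1],[0,0,0,0,0,-0.25,1],[0,0,0,0,-0.15,-0.25,1],[0,0,0,0,-0.1,-0.1,1],[0,0,0,0,0,0,1]]]}}

```text
clock: 23.8
eef_pos: [451.8, 21.9, 137.3]
tool_rot: [3.138, -0.001, 1.641]
force: [0.9, -0.2, 0.0]
width: 0.0
gripper_force: 0.0
```

```bash
python3 look.py; python3 -c "
from h import *
p=ctrl.get_image('side'); q=ctrl.get_image('scene')
a=cv2.resize(p['img'][150:220,250:320],None,fx=5.7,fy=5.7,interpolation=cv2.INTER_CUBIC)
b=cv2.resize(q['img'][190:260,250:320],None,fx=5.7,fy=5.7,interpolation=cv2.INTER_CUBIC)
cv2.imwrite('pics/j.png',np.hstack([a,b])[:,:,::-1])
for x in (-94,-90): print(x,np.round((proj(p,fromV((x,0,20.5)))-[250,150])*5.7),np.round((proj(p,fromV((x+130,0,36.5)))-[250,150])*5.7),np.round((proj(q,fromV((x,0,36.5)))-[250,190])*5.7+[399,0]))
"
```

```text
23.8 V [-1.749e+02 -1.000e-01  1.373e+02] rot [ 3.138e+00 -1.000e-03  1.641e+00] w 0.0018090952820349507 Fv [ 0.91 -0.26  0.01]
True 0.77 [-28.1   1.7  22. ]
True 0.74 [-256.7  -62.9   22. ]
True 0.68 [-309.7  369.4   22. ]
True 0.63 [-221.2  213.2   22. ]
False 0.81 [-25.1   2.3  22. ]
False 0.64 [-245.   -50.4   22. ]
False 0.62 [-217.3  206.2   22. ]
False 0.59 [-305.1  368.5   22. ]
False 0.22 [-57.6 395.9  22. ]
-94 [127. 314.] [309. 196.] [628.  85.]
-90 [133. 311.] [315. 193.] [628.  91.]
```

View pics/j.png

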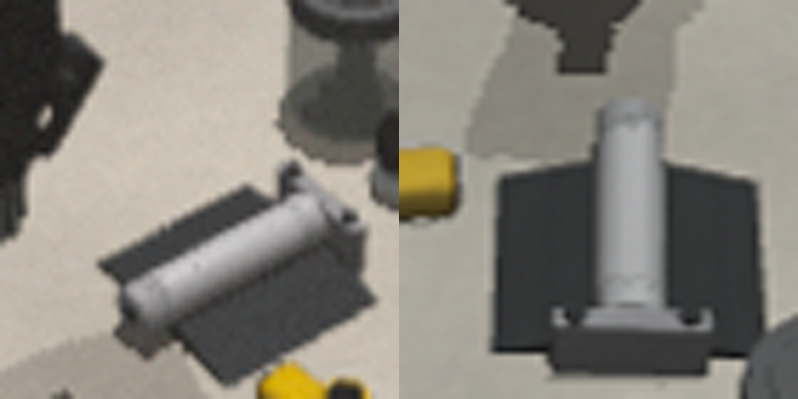

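The bar lies in the V with its +x end touching the stop plate (crop (632,305)) and its -x end at (131,303), matching x = -90. Nothing else has moved and the arm is clear.

```bash
python3 -c "
from h import *
print(ctrl.finish_job())"
```

```text
the job is handed in; nothing more can be done
None
```

I rolled the bar up the ramp into the V without gripping it and slid it along the groove until it stopped against the stop plate. I then handed the job in at about 24 s of the 50 s allowed, with the arm clear and nothing else seen to move; the hand-in call gave no verdict.

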